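# Wind the emergency radio and hold its aerial out to the second stop

## Task

A typhoon warning is due: first wind the radio's butterfly key clockwise, in several part turns, until it is fully wound. Then pinch the grip on top of the telescopic aerial so that the button in its side is pressed in, and with the button kept in (never force the aerial without it) draw it straight up past its first stop to its second stop, fully out; finish while still holding the grip there, as it springs back when let go. Leave the jar, the crock lid and the dustpan where they are.

Things in the scene. Friction and masses are not known exactly. Their poses are not given: they have to be found in the camera images.
- radio: grey plastic wind-up radio, a box 100 (x) x 270 (y) x 85 (z) mm, screwed to the worktop by steel tabs (25 mm beyond each end, 3 mm thick): it cannot move. Origin: centre of its underside; own z is up. The key stands on its top at own (0, +85 mm), the aerial at own (0, -85 mm), both axes vertical.
- key_grip (a point): centre of the steel butterfly key's flat wings, 121 mm above the worktop, on the key's vertical axis. Wings: 53 mm long along the point's own x, 8 mm thick along its own y (pinch them across y), from 105 to 133 mm above the worktop, standing on a 10 mm round stem. The point turns with the key.
- key (a joint): how far the key is wound, rad; grows when turned clockwise seen from above. It starts partly wound, at 0.3 to 1.5; fully wound is a firm stop at 4.2. A light spring works against winding (turning takes 0.06 to 0.10 N m in all); the key stays where it is left when let go.
- aerial_grip: black grip block on top of the aerial, 24 (own x) x 20 (own y) x 36 (z) mm; origin at its centre, 133 mm above the worktop when in; axes parallel to the radio's. A steel button 14 mm wide, 16 high, stands 5 mm proud of the middle of its own -y face (away from the key); pinching the block across y presses it flush. Below it a 20 mm sleeve up to z = 113 mm; nothing above it.
- rod (a joint): first draw of the aerial, m, straight up: how far the grip's thin 7 mm rod is out of the 11 mm tube, 0 in (starts here) to 0.065 at the first stop. A spring of 1.5 to 2.5 N draws it back in whenever the grip is let go; drawing it takes 3 to 4 N.
- tube (a joint): second draw of the aerial, m, straight up: how far the 11 mm tube is out of the radio, 0 in (starts here) to 0.075 at the second stop, a hard end. It is stiffer (5 to 7 N), so it follows only after the rod has reached its first stop; at the second stop the grip has risen 140 mm in all.
- aerial_button (a joint): travel of the button in the aerial's grip, m: 0 out, 0.005 flush. It takes about 1 N to start and 5 N to press flush and springs out when released. It frees the aerial's brake: drawing the aerial out with the button less than 0.002 in strips the brake, which counts as failure.
- jar: bystander: clear screw-top jar with steel lid, 84 mm diameter, 113 mm high, standing; origin at the centre of its underside.
- crock_lid: bystander: brown pottery crock lid with knob, 140 mm diameter, 50 mm high, lying flat; origin at the centre of its underside.
- dustpan: bystander: yellow plastic dustpan, pan 150 (x) by 200 (y) mm and 40 high, handle 26 mm wide reaching 193 mm along own +x; origin at the centre of the pan's underside.

How it is judged:
By the outcome, as a careful person would: the job done as asked, in the order asked, and still so for the second after the job is handed in, while the arm keeps its last pose, push and grip.
It also fails if it takes over 64 s, if anything falls off the work surface, if the arm or the gripper's body presses on something with over 40 N, if the wrist force passes 120 N, or if a joint passes its speed limit or range.

## Robot

A 7-joint arm with a two-finger parallel gripper is mounted at the origin on the work surface. World frame = base frame: x ahead of the robot, y to its left, z up, the work surface at z = 0. Lengths are in m, angles in degrees, forces in N, time in s.
With the tool pointing down it reaches from about 0.425 to 0.875 m from the base axis. Payload 4.7 kg.
Tool frame: the origin (TCP) lies at the very end of the fingers, on their centre line; the grasp point (between the pads) lies 19 mm behind it; z points along the fingers, y is the direction in which the jaws open and shut (so a half turn about z gives the same grasp; the last joint's range is limited). The gripper opens to 87 mm and grips with 3 to 60 N. Pads are 19 mm wide; open, the fingers measure 117 mm over their backs; the gripper's body (75 mm by 190 mm) begins 51 mm behind the grasp point.
Start: joints at [-66.916, 18.392, -4.016, 83.108, 1.295, 78.541, -3.26], TCP at [0.246, 0.601, 0.223] pointing down, gripper open.
Joint ranges: [-163.93, 163.93], [-17.29, 119.83], [-79.2, 71.16], [3.27, 140.29], [-89.18, 269.18], [5.43, 117.66], [-154.24, 154.24]. Speed limits (degrees/s): [147.25, 147.25, 180, 180, 180, 180, 180].

## Interface

Orientations are given as [roll, pitch, yaw] about the fixed x, y, z axes, in that order (R = Rz(yaw) Ry(pitch) Rx(roll)).
In Python, from cell import monitor, read_camera, camera_info, env, look_for gives the robot as it stands.
- The arm moves only by the tool servo_tool, never from a script. Its argument "commands" is one flat list of numbers, 6 for each row, row after row: the shift along the tool's x, y, z in mm, then the turn, a rotation vector about the tool's x, y, z in degrees. A call has 1 to 10 rows; each row shifts and turns the commanded pose from where the row before left it, along the tool's axes as they then stand; what a row does not reach is not made up. A row lasts 1/10 s, in which the tool goes at most 50 mm and 8.59 degrees, less where a joint would pass 70% of its speed; a pose out of reach is approached as far as the arm can. A call is refused whole if a number of a shift passes 50 or a number of a turn 8.59, either way. A call with a gripper value outside its range is refused whole. "jaw" is the finger opening in mm, from 0 to 87, set as the call begins (left out, the last holds). The fingers move at their own pace and stop on an object; "newtons" is the grip in N (left out, the last holds). Time passes only in rows, so rows that do not move let the fingers close. It gives the time, the measured TCP pose, the force and the opening at its end, in the units of the state.
- monitor.get_obs(): the state, without advancing time (a new reading comes with each control period).
- read_camera(name): name is "side" or "top"; returns (picture, depth): 420x560x3 uint8, red, green, blue; 420x560 float32, m along the optical axis (not along the pixel's ray), 0 where there is no reading.
- camera_info(name): a dict with "camera_matrix" (3x3 intrinsics, pixels), "R" (3x3) and "t" (3): a world point X has camera coordinates R X + t. Camera axes: x right, y down, z forward; pixel columns grow to the right and rows downward; lengths in m; the calibration is good to about 2 mm. A picture is of the moment at which its call begins. camera_info takes no time and is no camera call.
- env.sign_off(): hands the job in, once; it reports no verdict.
Trained networks look in the newest picture that a camera, given by its name, has taken for a name from the list of things; names that differ only in an ending like _2 or _b are one class to them, and where a whole thing is asked for, a point or a joint stands for the part that bears it (a point fixed in the world has none). Each returns a list of dicts, best first, with "conf" (0 to 1); they miss things now and then, are a little off and sometimes report something else, mostly with a low value. They report only what shows in the picture. A call takes as long as a camera call.
- look_for(camera, label): "box" ([left, top, width, height] in pixels, round what is visible of it).
The state is a dict: "time_s": time; "qpos": joint angles; "joint_velocities": joint speeds; "effort": joint torques, N m; "tool_pos": TCP position; "tool_rot": TCP orientation; "force": force on the tool from outside, world axes, zero at the start; "wrist_torque": the same for the moment, N m; "grip_width": finger opening in m.
Only numpy, scipy, OpenCV 4.12 (cv2) and the standard library are available. Lean on these libraries where they do the work, as an engineer would, in place of code of your own. Each camera call takes 0.05 s, during which the arm holds its last target.

## Working session

There is one attempt and no reset: what is moved stays moved. The work goes in short steps, Python scripts to look and compute and a tool call to move; the robot and the scene stay as the last step left them, time stands still between calls to the robot, and variables do not carry over. Pictures are saved under pics/ and viewed, and the job is handed in when it is done.

Besides the shell and the picture viewer there is one more tool, called by a JSON object that holds its "fn" and its "kwargs". servo_tool: Moves the arm, as the interface text tells. Its arguments: {"type":"object","properties":{"commands":{"type":"array","items":{"type":"number"}},"jaw":{"type":"number"},"newtons":{"type":"number"}},"required":["commands"]}

```bash
ls; mkdir -p pics; cat > h.py <<'E'
import numpy as np, cv2
from cell import monitor, read_camera, camera_info, env, look_for
def K(n):
    c=camera_info(n); return np.array(c["camera_matrix"]),np.array(c["R"]),np.array(c["t"])
def back(n,u,v,d):
    k,R,t=K(n); p=np.linalg.inv(k)@np.array([u,v,1.])*d; return R.T@(p-t)
def backz(n,u,v,z):
    k,R,t=K(n); r=R.T@(np.linalg.inv(k)@np.array([u,v,1.])); c=-R.T@t; return c+r*(z-c[2])/r[2]
def proj(n,X):
    k,R,t=K(n); p=k@(R@np.array(X)+t); return p[:2]/p[2]
def cloud(n,depth):
    k,R,t=K(n); v,u=np.indices(depth.shape); P=np.stack([u,v,np.ones_like(u)],-1)@np.linalg.inv(k).T*depth[...,None]
    return (P-t)@R
E
python3 - <<'E'
from h import *
for n in("top","side"):
    p,d=read_camera(n); np.savez(f"{n}0.npz",p=p,d=d)
    cv2.imwrite(f"pics/{n}0.png",p[:,:,::-1])
    for l in("radio","key_grip","aerial_grip","jar","crock_lid","dustpan"):
        print(n,l,look_for(n,l)[:2])
print(monitor.get_obs())
E
```

```text
pics
top radio [{'box': [168.2, 159.0, 107.7, 49.5], 'conf': 0.78}]
top key_grip []
top aerial_grip []
top jar [{'box': [89.3, 231.8, 40.8, 30.5], 'conf': 0.79}]
top crock_lid [{'box': [73.4, 144.2, 50.9, 48.1], 'conf': 0.88}]
top dustpan [{'box': [408.3, 136.1, 69.9, 98.3], 'conf': 0.9}]
side radio [{'box': [270.9, 154.0, 49.5, 88.4], 'conf': 0.61}]
side key_grip [{'box': [279.8, 152.6, 15.8, 15.6], 'conf': 0.44}]
side aerial_grip []
side jar [{'box': [203.1, 133.0, 26.5, 41.0], 'conf': 0.9}]
side crock_lid [{'box': [255.9, 138.2, 41.0, 22.7], 'conf': 0.85}]
side dustpan [{'box': [315.9, 325.6, 128.7, 91.3], 'conf': 0.64}, {'box': [256.1, 140.9, 39.3, 14.7], 'conf': 0.52}]
{'time_s': 0.7, 'qpos': array([-66.9139547 ,  18.38918837,  -4.01607623,  83.10666552,
         1.29369672,  78.54004698,  -3.26054381]), 'joint_velocities': array([-0.02255147, -0.01717559,  0.14654906, -0.04400201, -0.04866733,
        0.00135561, -0.13641133]), 'effort': array([-2.06551267e-04, -4.90948141e+01, -4.02854327e-01, -3.12713814e+01,
       -6.37017377e-02,  3.30057135e-02, -2.59909734e-05]), 'tool_pos': array([0.24644974, 0.601504  , 0.22262532]), 'tool_rot': array([1.79990844e+02, 1.40595020e-03, 1.57721906e+02]), 'force': array([-0.44525905,  0.2839098 , -0.30874034]), 'wrist_torque': array([ 0.01141229, -0.07419592,  0.0001669 ]), 'grip_width': 0.0868056795836704}
```

View pics/top0.png

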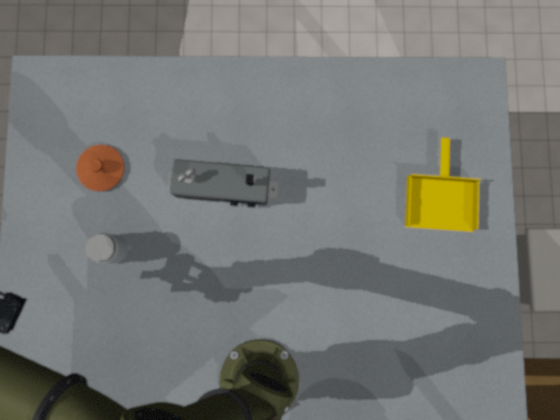

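View pics/side0.png

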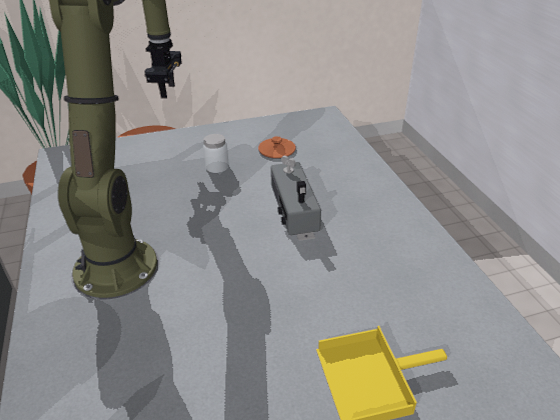

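```bash
python3 - <<'E'
from h import *
for n in("top","side"):
    z=np.load(f"{n}0.npz"); W=cloud(n,z['d']); 
    k,R,t=K(n); print(n,'cam',-R.T@t, k[0,0])
    if n=="top":
        m=np.zeros(W.shape[:2],bool); m[140:225,150:290]=1
        m1=m&(W[...,2]>.078)&(W[...,2]<.09)&(z['d']>0)
        pts=W[m1][:,:2]; print(len(pts),cv2.minAreaRect((pts*1000).astype(np.float32)))
        m2=m&(W[...,2]>.1)&(W[...,2]<.2); 
        v,u=np.nonzero(m2)
        for a,b in zip(zip(u,v),W[m2]): print(a,np.round(b,3))
E
python3 -c "
import cv2
p=cv2.imread('pics/top0.png')[140:230,150:290];cv2.imwrite('pics/top0c.png',cv2.resize(p,None,fx=5.5,fy=5.5,interpolation=2))
p=cv2.imread('pics/side0.png')[130:260,220:360];cv2.imwrite('pics/side0c.png',cv2.resize(p,None,fx=4.5,fy=4.5,interpolation=2))
"
```

```text
top cam [ 0.33050498 -0.02245427  1.30394821] 448.7910257180408
3070 ((550.7155151367188, 108.65896606445312), (269.79443359375, 99.9837417602539), 85.21783447265625)
(np.int64(191), np.int64(169)) [0.572 0.18  0.132]
(np.int64(192), np.int64(169)) [0.572 0.177 0.133]
(np.int64(193), np.int64(169)) [0.573 0.175 0.13 ]
(np.int64(194), np.int64(169)) [0.572 0.172 0.131]
(np.int64(189), np.int64(170)) [0.57  0.185 0.131]
(np.int64(190), np.int64(170)) [0.569 0.182 0.135]
(np.int64(191), np.int64(170)) [0.569 0.18  0.133]
(np.int64(192), np.int64(170)) [0.57  0.177 0.13 ]
(np.int64(193), np.int64(170)) [0.569 0.174 0.133]
(np.int64(194), np.int64(170)) [0.571 0.173 0.125]
(np.int64(195), np.int64(170)) [0.571 0.17  0.127]
(np.int64(188), np.int64(171)) [0.567 0.188 0.132]
(np.int64(189), np.int64(171)) [0.566 0.184 0.136]
(np.int64(190), np.int64(171)) [0.566 0.181 0.137]
(np.int64(191), np.int64(171)) [0.566 0.179 0.135]
(np.int64(192), np.int64(171)) [0.567 0.177 0.132]
(np.int64(193), np.int64(171)) [0.566 0.174 0.135]
(np.int64(194), np.int64(171)) [0.568 0.172 0.128]
(np.int64(195),
[... 8833 characters left out ...]
)) [0.533 0.015 0.143]
(np.int64(246), np.int64(184)) [0.533 0.034 0.129]
(np.int64(247), np.int64(184)) [0.533 0.031 0.129]
(np.int64(248), np.int64(184)) [0.533 0.029 0.129]
(np.int64(249), np.int64(184)) [0.532 0.026 0.132]
(np.int64(250), np.int64(184)) [0.532 0.023 0.136]
(np.int64(251), np.int64(184)) [0.532 0.02  0.134]
(np.int64(252), np.int64(184)) [0.532 0.018 0.133]
(np.int64(253), np.int64(184)) [0.533 0.015 0.129]
(np.int64(250), np.int64(185)) [0.534 0.024 0.106]
(np.int64(251), np.int64(185)) [0.532 0.021 0.119]
(np.int64(252), np.int64(185)) [0.532 0.018 0.12 ]
(np.int64(253), np.int64(185)) [0.532 0.016 0.117]
side cam [ 0.14796193 -1.09365132  0.96285404] 502.09088137662275
```

The top view shows the radio at about (168–275, 159–208), with the key at its left end near (187, 175) and the aerial grip at (250, 178). In the side view they are at (288, 162) and (301, 188). The depth fit gives a 269.8 x 100 mm box, which matches the given size. Next I'll refine the axes.

View pics/top0c.png

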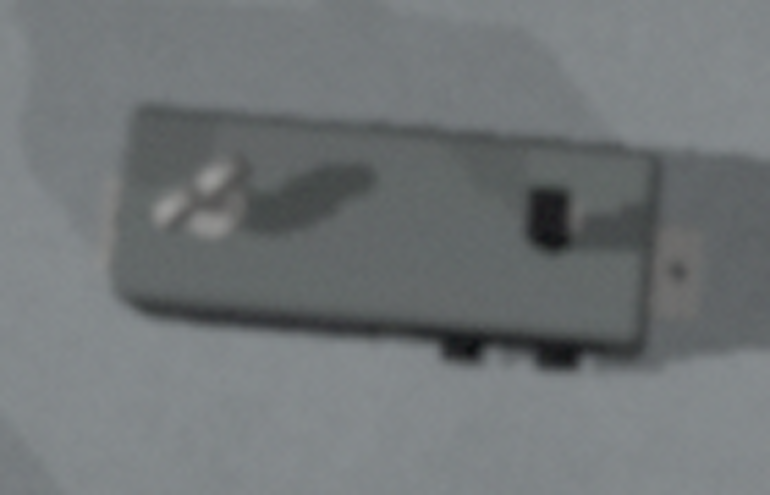

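View pics/side0c.png

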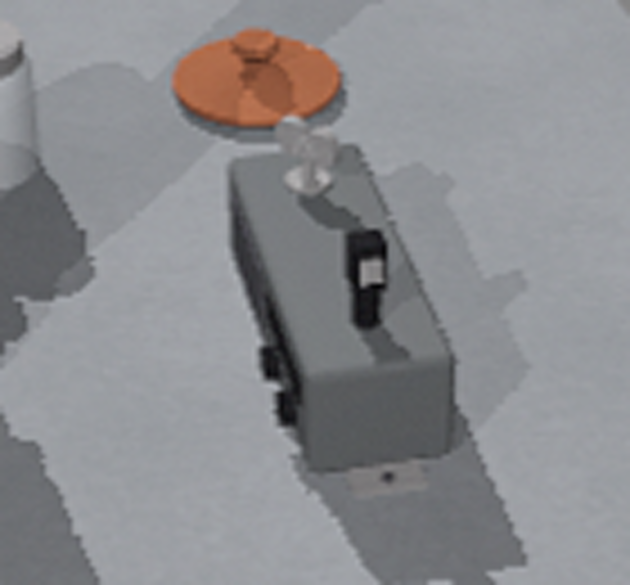

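```bash
cat >> h.py <<'E'
from scipy.spatial.transform import Rotation as Ro
def go(pos,yaw):
    o=monitor.get_obs(); R=Ro.from_euler('xyz',o['tool_rot'],degrees=True); T=Ro.from_euler('xyz',[180,0,yaw],degrees=True)
    print('t',o['time_s'],'pos',np.round(o['tool_pos'],4),'rot',np.round(o['tool_rot'],2),'q7',round(o['qpos'][6],1),'F',np.round(o['force'],1),'M',np.round(o['wrist_torque'],3),'w',o['grip_width'])
    d=(np.array(pos)-o['tool_pos'])*1000
    print('shift now-frame mm',np.round(R.inv().apply(d),1),'in target frame',np.round(T.inv().apply(d),1),'turn',np.round((R.inv()*T).as_rotvec(degrees=True),2))
E
python3 - <<'E'
from h import *
z=np.load("top0.npz"); W=cloud("top",z['d'])
v,u=np.indices(W.shape[:2]); m=(u>170)&(u<205)&(v>160)&(v<190)&(W[...,2]>.126)&(W[...,2]<.14)
p=W[m]; print(len(p),p.mean(0)); 
e,V=np.linalg.eigh(np.cov(p[:,:2].T)); print(e,V[:,1],np.degrees(np.arctan2(V[1,1],V[0,1])),cv2.minAreaRect((p[:,:2]*1000).astype(np.float32)))
m=(u>240)&(u<260)&(v>160)&(v<190)&(W[...,2]>.147)&(W[...,2]<.16); p=W[m];print(p.mean(0),p.min(0),p.max(0))
go([.5578,.1934,.18],125)
z=np.load("side0.npz"); W=cloud("side",z['d']); v,u=np.indices(W.shape[:2])
m=(u>255)&(u<330)&(v>145)&(v<240)&(W[...,2]>.077)&(W[...,2]<.091)
print(cv2.minAreaRect((W[m][:,:2]*1000).astype(np.float32)))
for n,X in(("top",[.5578,.1934,.133]),("top",[.5436,.024,.151]),("side",[.5578,.1934,.133]),("side",[.5436,.024,.151])): print(n,proj(n,X))
E
```

```text
64 [0.55802543 0.19316876 0.13144889]
[6.65350188e-06 2.33853900e-04] [-0.5545973   0.83211889] 123.68298204008393 ((558.6812133789062, 193.35458374023438), (9.26900577545166, 52.11257553100586), 33.75083541870117)
[0.54402985 0.02388179 0.15184146] [0.53165519 0.01460329 0.14726672] [0.55534527 0.033056   0.15668656]
t 0.7 pos [0.2464 0.6015 0.2226] rot [179.99   0.   157.72] q7 -3.3 F [-0.4  0.3 -0.3] M [ 0.011 -0.074  0.   ] w 0.0868056795836704
shift now-frame mm [-442.8 -259.6   42.6] in target frame [-512.9   21.    42.6] turn [ 1.000e-02 -0.000e+00  3.272e+01]
((548.6474609375, 106.69404602050781), (272.510986328125, 100.05844116210938), 84.93363189697266)
top [185.65181866 174.25113139]
top [249.42408317 178.47737385]
side [288.07962244 157.24770992]
side [301.3814576  182.32309879]
```

{"fn": "servo_tool", "kwargs": {"commands": [-20, -12, 0, 0, 0, 0, -40, -23, 0, 0, 0, 0, -44, -26, 0, 0, 0, 0, -44, -26, 0, 0, 0, 0, -44, -26, 0, 0, 0, 0, -44, -26, 0, 0, 0, 0, -44, -26, 0, 0, 0, 0, -44, -26, 0, 0, 0, 0, -40, -23, 0, 0, 0, 0, -20, -12, 0, 0, 0, 0], "jaw": 87, "newtons": 40}}

```text
time_s: 1.7
tool_pos: [0.515, 0.247, 0.223]
tool_rot: [-180.0, 0.1, 157.4]
force: [1.5, -0.4, 0.5]
grip_width: 0.0867
```

{"fn": "servo_tool", "kwargs": {"commands": [-20, -12, 0, 0, 0, 0, -20, -12, 0, 0, 0, 0, -19, -12, 0, 0, 0, 0, 0, 0, 0, 0, 0, 6, 0, 0, 0, 0, 0, 8, 0, 0, 0, 0, 0, 8, 0, 0, 0, 0, 0, 8, 0, 0, 0, 0, 0, 4, 0, 0, 0, 0, 0, 0]}}

```text
time_s: 2.6
tool_pos: [0.553, 0.1965, 0.2227]
tool_rot: [180.0, -0.0, 123.7]
force: [0.0, 0.8, 0.6]
grip_width: 0.0874
```

```bash
python3 - <<'E'
from h import *
go([.558,.1933,.102],123.9)
E
```

```text
t 2.6 pos [0.553  0.1965 0.2227] rot [179.99  -0.   123.73] q7 14.3 F [0.  0.8 0.6] M [-0.065  0.056  0.007] w 0.08738121473953486
shift now-frame mm [ -5.4   2.3 120.7] in target frame [ -5.4   2.4 120.7] turn [ 0.01 -0.   -0.17]
```

{"fn": "servo_tool", "kwargs": {"commands": [-5.4, 2.4, 0, 0, 0, 0, 0, 0, 15, 0, 0, 0, 0, 0, 20, 0, 0, 0, 0, 0, 20, 0, 0, 0, 0, 0, 20, 0, 0, 0, 0, 0, 20, 0, 0, 0, 0, 0, 15, 0, 0, 0, 0, 0, 11, 0, 0, 0, 0, 0, 0, 0, 0, 0]}}

```text
time_s: 3.5
tool_pos: [0.5569, 0.1927, 0.0996]
tool_rot: [-179.8, -0.0, 123.7]
force: [-1.1, -1.3, -0.2]
grip_width: 0.0872
```

{"fn": "servo_tool", "kwargs": {"commands": [0, 0, 0, 0, 0, 0, 0, 0, 0, 0, 0, 0, 0, 0, 0, 0, 0, 0, 0, 0, 0, 0, 0, 0, 0, 0, 0, 0, 0, 0, 0, 0, 0, 0, 0, 0, 0, 0, 0, 0, 0, 0, 0, 0, 0, 0, 0, 0], "jaw": 0, "newtons": 40}}

```text
time_s: 4.3
tool_pos: [0.558, 0.1933, 0.1016]
tool_rot: [180.0, -0.0, 123.7]
force: [1.4, 0.1, 0.5]
grip_width: 0.031
```

```bash
python3 - <<'E'
from h import *
go([.558,.1933,.102],123.9)
E
```

```text
t 4.3 pos [0.558  0.1933 0.1016] rot [180.    -0.   123.73] q7 16.4 F [1.4 0.1 0.5] M [-0.01   0.018 -0.023] w 0.031011459633844135
shift now-frame mm [ 0.  -0.  -0.4] in target frame [ 0.  -0.  -0.4] turn [ 0.   -0.   -0.17]
```

{"fn": "servo_tool", "kwargs": {"commands": [0, 0, 0, 0, 0, 0, 0, 0, 0, 0, 0, 0, 0, 0, 0, 0, 0, 0, 0, 0, 0, 0, 0, 0, 0, 0, 0, 0, 0, 0, 0, 0, 0, 0, 0, 0]}}

```text
time_s: 4.9
tool_pos: [0.5585, 0.1936, 0.1017]
tool_rot: [179.9, 0.0, 123.7]
force: [2.5, 1.1, -1.8]
grip_width: 0.008
```

```bash
python3 - <<'E'
from h import *
go([.558,.1933,.102],123.9)
E
```

```text
t 4.9 pos [0.5585 0.1936 0.1017] rot [1.7993e+02 1.0000e-02 1.2374e+02] q7 16.4 F [ 2.5  1.1 -1.8] M [ 0.243 -0.615  0.111] w 0.007993868046146617
shift now-frame mm [ 0.  -0.6 -0.3] in target frame [ 0.  -0.6 -0.3] turn [ 0.07  0.01 -0.16]
```

{"fn": "servo_tool", "kwargs": {"commands": [0, 0, 0, 0, 0, 3, 0, 0, 0, 0, 0, 5, 0, 0, 0, 0, 0, 5, 0, 0, 0, 0, 0, 5, 0, 0, 0, 0, 0, 5, 0, 0, 0, 0, 0, 5, 0, 0, 0, 0, 0, 3, 0, 0, 0, 0, 0, 0]}}

```text
time_s: 5.7
tool_pos: [0.5587, 0.1937, 0.1016]
tool_rot: [179.9, -0.0, 92.7]
force: [4.6, 2.4, -3.2]
grip_width: 0.0076
```

```bash
python3 - <<'E'
from h import *
go([.558,.1933,.102],123.9)
E
```

```text
t 5.7 pos [0.5587 0.1937 0.1016] rot [ 1.7991e+02 -3.0000e-02  9.2720e+01] q7 -13.5 F [ 4.6  2.4 -3.2] M [ 0.343 -0.844  0.   ] w 0.007564534348610087
shift now-frame mm [-0.3 -0.7 -0.4] in target frame [ 0.1 -0.8 -0.4] turn [  0.09  -0.   -31.18]
```

{"fn": "servo_tool", "kwargs": {"commands": [0, 0, 0, 0, 0, 4, 0, 0, 0, 0, 0, 6, 0, 0, 0, 0, 0, 6, 0, 0, 0, 0, 0, 6, 0, 0, 0, 0, 0, 6, 0, 0, 0, 0, 0, 6, 0, 0, 0, 0, 0, 6, 0, 0, 0, 0, 0, 0]}}

```text
time_s: 6.5
tool_pos: [0.5589, 0.1936, 0.1017]
tool_rot: [179.9, -0.1, 52.7]
force: [5.8, 1.7, -4.0]
grip_width: 0.0075
```

{"fn": "servo_tool", "kwargs": {"commands": [0, 0, 0, 0, 0, 4, 0, 0, 0, 0, 0, 6, 0, 0, 0, 0, 0, 6, 0, 0, 0, 0, 0, 6, 0, 0, 0, 0, 0, 6, 0, 0, 0, 0, 0, 6, 0, 0, 0, 0, 0, 5, 0, 0, 0, 0, 0, 0]}}

```text
time_s: 7.3
tool_pos: [0.559, 0.1934, 0.1017]
tool_rot: [180.0, -0.1, 13.8]
force: [4.7, 1.3, -3.8]
grip_width: 0.0077
```

```bash
python3 - <<'E'
from h import *
go([.558,.1933,.102],123.9-110)
p,d=read_camera("side"); cv2.imwrite("pics/s1.png",cv2.resize(p[90:240,200:380,::-1],None,fx=4,fy=4,interpolation=2))
E
```

```text
t 7.3 pos [0.559  0.1934 0.1017] rot [ 1.7998e+02 -1.3000e-01  1.3750e+01] q7 -89.1 F [ 4.7  1.3 -3.8] M [ 0.267 -1.007  0.03 ] w 0.00773088943541943
shift now-frame mm [-1.  -0.2 -0.3] in target frame [-1.  -0.2 -0.3] turn [ 0.02 -0.13 -0.15]
```

View pics/s1.png

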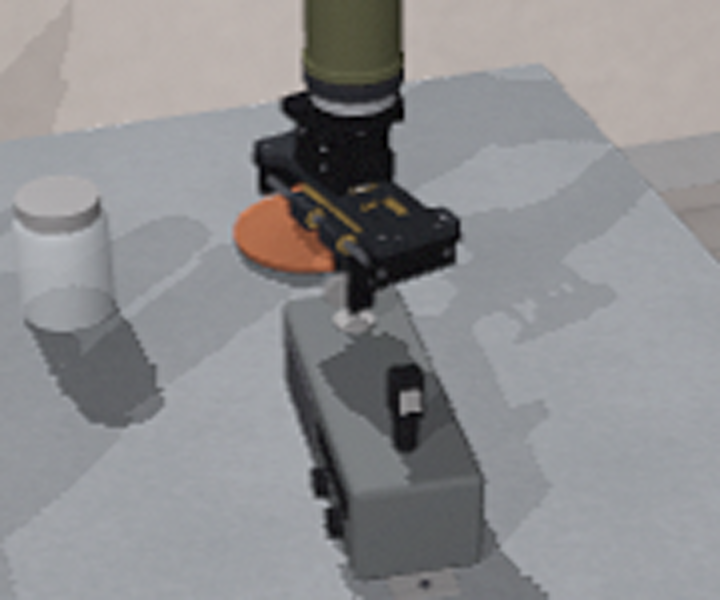

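{"fn": "servo_tool", "kwargs": {"commands": [0, 0, 0, 0, 0, 0, 0, 0, 0, 0, 0, 0, 0, 0, 0, 0, 0, 0, 0, 0, 0, 0, 0, 0, 0, 0, 0, 0, 0, 0, 0, 0, 0, 0, 0, 0, 0, 0, -15, 0, 0, 0, 0, 0, -20, 0, 0, 0, 0, 0, -25, 0, 0, 0, 0, 0, 0, 0, 0, 0], "jaw": 87}}

```text
time_s: 8.35
tool_pos: [0.5607, 0.1939, 0.1664]
tool_rot: [-179.9, -0.4, 13.7]
force: [0.3, 0.5, -0.4]
grip_width: 0.0798
```

{"fn": "servo_tool", "kwargs": {"commands": [0, 0, 0, 0, 0, -5, 0, 0, 0, 0, 0, -8.5, 0, 0, 0, 0, 0, -8.5, 0, 0, 0, 0, 0, -8.5, 0, 0, 0, 0, 0, -8.5, 0, 0, 0, 0, 0, -8.5, 0, 0, 0, 0, 0, -8.5, 0, 0, 0, 0, 0, -8.5, 0, 0, 0, 0, 0, -8.5, 0, 0, 0, 0, 0, -8.5]}}

```text
time_s: 9.35
tool_pos: [0.5579, 0.1932, 0.1618]
tool_rot: [-180.0, -0.0, 95.6]
force: [-0.2, 0.6, 0.5]
grip_width: 0.0868
```

{"fn": "servo_tool", "kwargs": {"commands": [0, 0, 0, 0, 0, -8.5, 0, 0, 0, 0, 0, -8.5, 0, 0, 0, 0, 0, -8.5, 0, 0, 0, 0, 0, -8.5, 0, 0, 0, 0, 0, -8.5, 0, 0, 0, 0, 0, -8.5, 0, 0, 0, 0, 0, -8.5, 0, 0, 0, 0, 0, -8.5, 0, 0, 0, 0, 0, -8.5, 0, 0, 0, 0, 0, -8.5]}}

```text
time_s: 10.35
tool_pos: [0.5579, 0.1931, 0.1618]
tool_rot: [-180.0, -0.0, -179.4]
force: [-0.9, -0.1, 1.1]
grip_width: 0.0871
```

{"fn": "servo_tool", "kwargs": {"commands": [0, 0, 0, 0, 0, -8.5, 0, 0, 0, 0, 0, -5, 0, 0, 0, 0, 0, 0]}}

```text
time_s: 10.65
tool_pos: [0.558, 0.1931, 0.1618]
tool_rot: [180.0, 0.0, -166.3]
force: [-0.2, -0.2, -0.6]
grip_width: 0.0872
```

```bash
python3 - <<'E'
from h import *
go([.5588,.1935,.102],193.9)
p,d=read_camera("side"); cv2.imwrite("pics/s2.png",cv2.resize(p[90:240,200:380,::-1],None,fx=4,fy=4,interpolation=2))
E
```

```text
t 10.65 pos [0.558  0.1931 0.1618] rot [ 180.      0.   -166.28] q7 84.6 F [-0.2 -0.2 -0.6] M [ 0.053 -0.029 -0.023] w 0.08721798542008805
shift now-frame mm [-0.9  0.2 59.8] in target frame [-0.9  0.2 59.8] turn [ 0.    0.   -0.18]
```

View pics/s2.png

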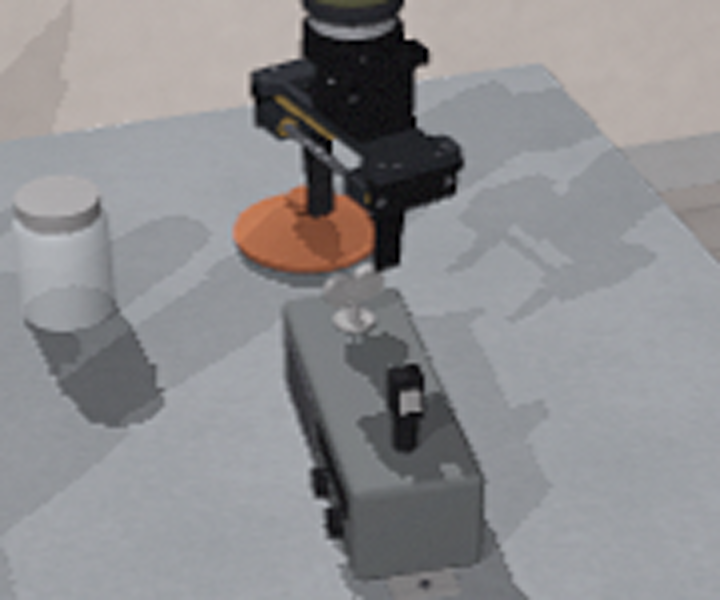

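The key's wings, at (355, 288) in the crop, now run nearly along world x as intended. I'll lower onto it and grip again.

{"fn": "servo_tool", "kwargs": {"commands": [-0.9, 0.2, 15, 0, 0, 0, 0, 0, 20, 0, 0, 0, 0, 0, 15, 0, 0, 0, 0, 0, 10, 0, 0, 0, 0, 0, 0, 0, 0, 0], "jaw": 87}}

```text
time_s: 11.2
tool_pos: [0.5576, 0.1932, 0.0994]
tool_rot: [-180.0, -0.2, -166.3]
force: [-0.9, -0.1, -0.4]
grip_width: 0.0869
```

{"fn": "servo_tool", "kwargs": {"commands": [0, 0, 0, 0, 0, 0, 0, 0, 0, 0, 0, 0, 0, 0, 0, 0, 0, 0, 0, 0, 0, 0, 0, 0, 0, 0, 0, 0, 0, 0, 0, 0, 0, 0, 0, 0, 0, 0, 0, 0, 0, 0, 0, 0, 0, 0, 0, 0, 0, 0, 0, 0, 0, 0], "jaw": 0, "newtons": 40}}

```text
time_s: 12.1
tool_pos: [0.5589, 0.1937, 0.1016]
tool_rot: [180.0, 0.0, -166.3]
force: [0.5, -0.0, -0.7]
grip_width: 0.0227
```

{"fn": "servo_tool", "kwargs": {"commands": [0, 0, 0, 0, 0, 0, 0, 0, 0, 0, 0, 0, 0, 0, 0, 0, 0, 0, 0, 0, 0, 0, 0, 0, 0, 0, 0, 0, 0, 0, 0, 0, 0, 0, 0, 0]}}

```text
time_s: 12.7
tool_pos: [0.5589, 0.1934, 0.1016]
tool_rot: [-180.0, 0.0, -166.3]
force: [-0.6, -0.5, 0.8]
grip_width: 0.0076
```

```bash
python3 - <<'E'
from h import *
go([.5588,.1935,.102],193.9)
E
```

```text
t 12.7 pos [0.5589 0.1934 0.1016] rot [-179.98    0.   -166.28] q7 85.2 F [-0.6 -0.5  0.8] M [-0.18  -0.081  0.082] w 0.007553187774651252
shift now-frame mm [ 0.1  0.1 -0.4] in target frame [ 0.1  0.1 -0.4] turn [-0.02  0.   -0.18]
```

{"fn": "servo_tool", "kwargs": {"commands": [0, 0, 0, 0, 0, 4, 0, 0, 0, 0, 0, 6, 0, 0, 0, 0, 0, 6, 0, 0, 0, 0, 0, 6, 0, 0, 0, 0, 0, 6, 0, 0, 0, 0, 0, 6, 0, 0, 0, 0, 0, 6, 0, 0, 0, 0, 0, 0]}}

```text
time_s: 13.5
tool_pos: [0.5589, 0.1933, 0.1016]
tool_rot: [-180.0, 0.0, 153.7]
force: [0.8, -1.2, 0.6]
grip_width: 0.0078
```

```bash
cat > g.py <<'E'
from h import *
o=monitor.get_obs();print(o['time_s'],np.round(o['tool_pos'],4),np.round(o['tool_rot'],2),'F',np.round(o['force'],1),'M',np.round(o['wrist_torque'],3),'e7',np.round(o['effort'][6],3),'q7',np.round(o['qpos'][6],2),o['grip_width'])
E
python3 g.py
```

```text
13.5 [0.5589 0.1933 0.1016] [-1.7998e+02  2.0000e-02  1.5369e+02] F [ 0.8 -1.2  0.6] M [-0.384 -0.046 -0.002] e7 -0.669 q7 46.54 0.007794368791213034
```

{"fn": "servo_tool", "kwargs": {"commands": [0, 0, 0, 0, 0, 3, 0, 0, 0, 0, 0, 4, 0, 0, 0, 0, 0, 3]}}

```text
time_s: 13.8
tool_pos: [0.5589, 0.1932, 0.1015]
tool_rot: [-180.0, 0.0, 143.7]
force: [0.3, -0.9, 0.4]
grip_width: 0.0077
```

```bash
python3 g.py
```

```text
13.8 [0.5589 0.1932 0.1015] [-1.7998e+02  2.0000e-02  1.4374e+02] F [ 0.3 -0.9  0.4] M [-0.361 -0.025  0.103] e7 0.333 q7 36.95 0.0077280892964927935
```

{"fn": "servo_tool", "kwargs": {"commands": [0, 0, 0, 0, 0, 3, 0, 0, 0, 0, 0, 4, 0, 0, 0, 0, 0, 3]}}

```text
time_s: 14.1
tool_pos: [0.5589, 0.1933, 0.1016]
tool_rot: [-180.0, 0.0, 133.7]
force: [1.1, -1.5, -0.4]
grip_width: 0.008
```

```bash
python3 g.py
```

```text
14.1 [0.5589 0.1933 0.1016] [-1.7998e+02  2.0000e-02  1.3374e+02] F [ 1.1 -1.5 -0.4] M [-0.376 -0.007  0.122] e7 0.331 q7 27.33 0.0080433789002748
```

{"fn": "servo_tool", "kwargs": {"commands": [0, 0, 0, 0, 0, 3, 0, 0, 0, 0, 0, 4, 0, 0, 0, 0, 0, 3]}}

```text
time_s: 14.4
tool_pos: [0.5589, 0.1932, 0.1016]
tool_rot: [-180.0, 0.0, 123.7]
force: [0.5, -1.4, -0.1]
grip_width: 0.008
```

```bash
python3 g.py
```

```text
14.4 [0.5589 0.1932 0.1016] [-1.7999e+02  2.0000e-02  1.2374e+02] F [ 0.5 -1.4 -0.1] M [-0.434 -0.014  0.136] e7 0.329 q7 17.71 0.008006017098514432
```

{"fn": "servo_tool", "kwargs": {"commands": [0, 0, 0, 0, 0, 3, 0, 0, 0, 0, 0, 4, 0, 0, 0, 0, 0, 3]}}

```text
time_s: 14.7
tool_pos: [0.5588, 0.1932, 0.1016]
tool_rot: [-180.0, 0.0, 113.7]
force: [0.2, -2.3, -0.1]
grip_width: 0.0077
```

```bash
python3 g.py
```

```text
14.7 [0.5588 0.1932 0.1016] [-1.7998e+02  3.0000e-02  1.1374e+02] F [ 0.2 -2.3 -0.1] M [-0.472  0.019  0.243] e7 0.268 q7 8.1 0.00767352408770462
```

{"fn": "servo_tool", "kwargs": {"commands": [0, 0, 0, 0, 0, 3, 0, 0, 0, 0, 0, 4, 0, 0, 0, 0, 0, 3]}}

```text
time_s: 15.0
tool_pos: [0.5588, 0.1932, 0.1016]
tool_rot: [-180.0, 0.1, 103.9]
force: [-1.3, -2.2, 0.1]
grip_width: 0.0095
```

```bash
python3 g.py
```

```text
15.0 [0.5588 0.1932 0.1016] [-1.7999e+02  7.0000e-02  1.0389e+02] F [-1.3 -2.2  0.1] M [-0.488  0.072  1.006] e7 -0.58 q7 -1.4 0.009462100168548707
```

{"fn": "servo_tool", "kwargs": {"commands": [0, 0, 0, 0, 0, 0, 0, 0, 0, 0, 0, 0]}}

```text
time_s: 15.2
tool_pos: [0.5588, 0.1932, 0.1016]
tool_rot: [-180.0, 0.1, 104.0]
force: [0.5, -2.8, 1.3]
grip_width: 0.0096
```

```bash
python3 g.py
```

```text
15.2 [0.5588 0.1932 0.1016] [-1.7998e+02  6.0000e-02  1.0396e+02] F [ 0.5 -2.8  1.3] M [-0.741  0.053  0.959] e7 -0.993 q7 -1.32 0.009636280481798808
```

{"fn": "servo_tool", "kwargs": {"commands": [0, 0, 0, 0, 0, 2, 0, 0, 0, 0, 0, 0]}}

```text
time_s: 15.4
tool_pos: [0.5588, 0.1932, 0.1015]
tool_rot: [-180.0, 0.1, 101.9]
force: [0.2, -2.9, 0.0]
grip_width: 0.01
```

```bash
python3 g.py
```

```text
15.4 [0.5588 0.1932 0.1015] [-1.7999e+02  5.0000e-02  1.0188e+02] F [ 0.2 -2.9  0. ] M [-0.852  0.047  1.195] e7 -1.374 q7 -3.3 0.010029505123696833
```

{"fn": "servo_tool", "kwargs": {"commands": [0, 0, 0, 0, 0, 0, 0, 0, 0, 0, 0, 0, 0, 0, 0, 0, 0, 0, 0, 0, 0, 0, 0, 0, 0, 0, 0, 0, 0, 0, 0, 0, 0, 0, 0, 0, 0, 0, -15, 0, 0, 0, 0, 0, -35, 0, 0, 0, 0, 0, -35, 0, 0, 0, 0, 0, -15, 0, 0, 0], "jaw": 87}}

```text
time_s: 16.4
tool_pos: [0.5608, 0.1941, 0.2064]
tool_rot: [179.6, -0.1, 101.7]
force: [-1.3, -0.2, -0.1]
grip_width: 0.0815
```

```bash
python3 - <<'E'
from h import *
a=np.radians(85.1); c=np.array([.5588,.1934])-.170*np.array([np.cos(a),np.sin(a)]); print(c)
go([.5440,.0240,.114],175.1)
p,d=read_camera("side"); cv2.imwrite("pics/s3.png",cv2.resize(p[90:240,200:380,::-1],None,fx=4,fy=4,interpolation=2))
p,d=read_camera("top"); cv2.imwrite("pics/t3.png",cv2.resize(p[130:230,150:290,::-1],None,fx=5,fy=5,interpolation=2))
E
```

```text
[0.54427912 0.0240213 ]
t 16.4 pos [0.5608 0.1941 0.2064] rot [ 1.7964e+02 -1.0000e-01  1.0170e+02] q7 -5.4 F [-1.3 -0.2 -0.1] M [-0.094  0.011  0.052] w 0.08151806573998052
shift now-frame mm [-163.3  -51.6   91.8] in target frame [   2.2 -170.9   92.4] turn [  0.38   0.15 -73.4 ]
```

View pics/s3.png

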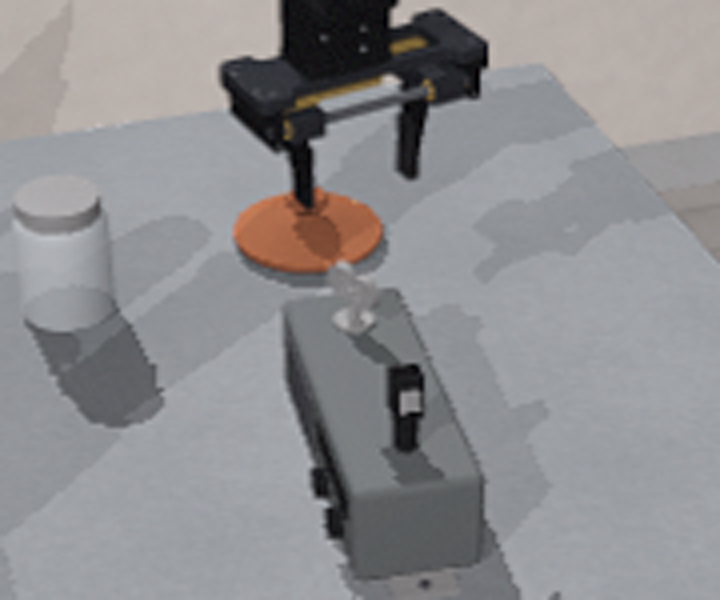

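The key's wings, at (353, 283) in the crop, are clear of the fingers and have turned. Next I'll rotate the tool and move over the aerial.

{"fn": "servo_tool", "kwargs": {"commands": [0, 0, 0, 0, 0, -5, 0, 0, 0, 0, 0, -8, 0, 0, 0, 0, 0, -8, 0, 0, 0, 0, 0, -8, 0, 0, 0, 0, 0, -8, 0, 0, 0, 0, 0, -8, 0, 0, 0, 0, 0, -8, 0, 0, 0, 0, 0, -8, 0, 0, 0, 0, 0, -8, 0, 0, 0, 0, 0, -4.4]}}

```text
time_s: 17.5
tool_pos: [0.5578, 0.1933, 0.1995]
tool_rot: [-179.9, -0.2, 175.4]
force: [-0.2, 0.4, 0.2]
grip_width: 0.087
```

```bash
python3 - <<'E'
from h import *
go([.5442,.0240,.180],175.1)
E
```

```text
t 17.5 pos [0.5578 0.1933 0.1995] rot [-1.7991e+02 -1.6000e-01  1.7538e+02] q7 66.9 F [-0.2  0.4  0.2] M [ 0.035 -0.024  0.021] w 0.08700774215062076
shift now-frame mm [-1.000e-01 -1.698e+02  1.970e+01] in target frame [  -0.9 -169.9   19.5] turn [-0.09 -0.16  0.28]
```

{"fn": "servo_tool", "kwargs": {"commands": [0, -15, 0, 0, 0, 0, 0, -30, 0, 0, 0, 0, 0, -40, 0, 0, 0, 0, 0, -40, 0, 0, 0, 0, 0, -30, 0, 0, 0, 0, -0.5, -15, 0, 0, 0, 0, 0, 0, 0, 0, 0, 0.2, 0, 0, 0, 0, 0, 0]}}

```text
time_s: 18.3
tool_pos: [0.5447, 0.0256, 0.2012]
tool_rot: [179.9, -0.0, 174.9]
force: [-0.0, 0.4, -0.3]
grip_width: 0.0873
```

```bash
python3 - <<'E'
from h import *
go([.5442,.0240,.114],175.1)
p,d=read_camera("top"); cv2.imwrite("pics/t4.png",cv2.resize(p[130:230,150:290,::-1],None,fx=5,fy=5,interpolation=2))
W=cloud("top",d); v,u=np.indices(d.shape)
m=(u>170)&(u<205)&(v>160)&(v<190)&(W[...,2]>.126)&(W[...,2]<.14); q=W[m]; print(len(q))
e,V=np.linalg.eigh(np.cov(q[:,:2].T)); print(q.mean(0),np.degrees(np.arctan2(V[1,1],V[0,1])))
p,d=read_camera("side"); cv2.imwrite("pics/s4.png",cv2.resize(p[90:240,200:380,::-1],None,fx=4,fy=4,interpolation=2))
E
```

```text
t 18.3 pos [0.5447 0.0256 0.2012] rot [ 1.7994e+02 -4.0000e-02  1.7494e+02] q7 82.0 F [-0.   0.4 -0.3] M [0.05  0.042 0.02 ] w 0.0872897648586093
shift now-frame mm [ 0.3 -1.8 87.1] in target frame [ 0.4 -1.7 87.2] turn [ 0.06 -0.04 -0.16]
61
[0.55764109 0.19336519 0.13209346] 114.93577859118221
```

View pics/t4.png

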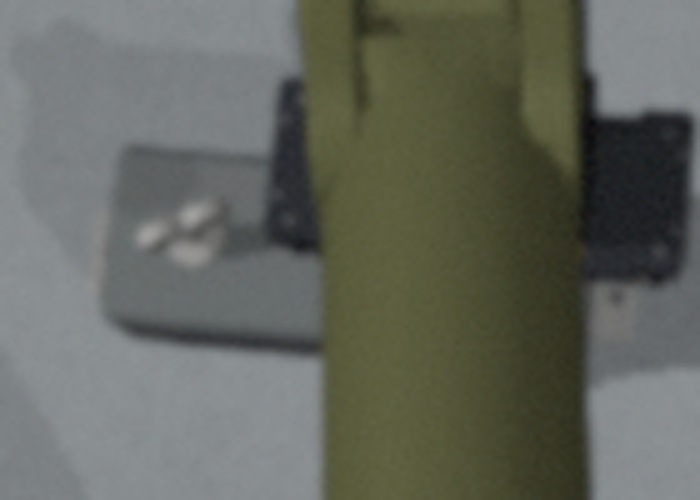

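View pics/s4.png

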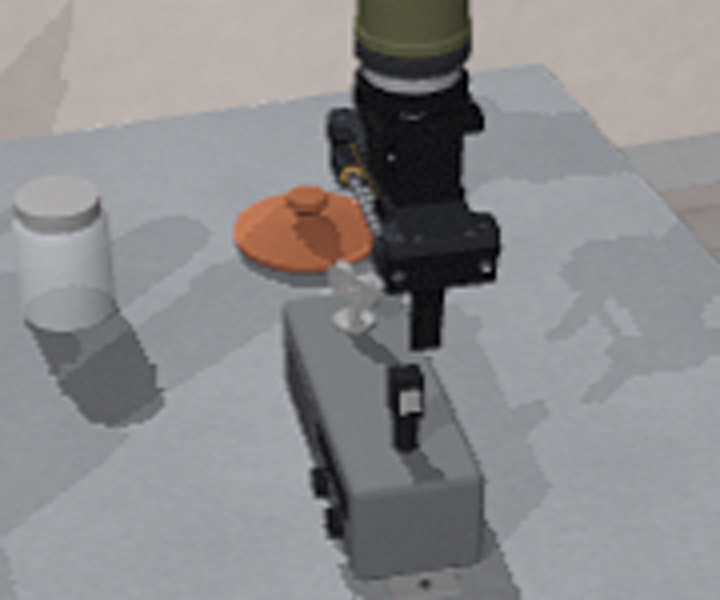

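The top camera puts the key's wings at 114.9°. That matches the angle where the torque rose steeply (about 114°), so the key stayed at its stop. Now I'll lower onto the aerial grip.

{"fn": "servo_tool", "kwargs": {"commands": [0.3, -1.7, 10, 0, 0, 0, 0, 0, 20, 0, 0, 0, 0, 0, 20, 0, 0, 0, 0, 0, 20, 0, 0, 0, 0, 0, 12, 0, 0, 0, 0, 0, 4, 0, 0, 0, 0, 0, 0, 0, 0, 0, 0, 0, 0, 0, 0, 0]}}

```text
time_s: 19.2
tool_pos: [0.5451, 0.0228, 0.1163]
tool_rot: [180.0, 0.1, 174.9]
force: [0.5, 0.1, -0.5]
grip_width: 0.0873
```

```bash
python3 - <<'E'
from h import *
go([.5442,.0240,.114],175.1)
p,d=read_camera("side"); cv2.imwrite("pics/s5.png",cv2.resize(p[90:240,200:380,::-1],None,fx=4,fy=4,interpolation=2))
E
```

```text
t 19.2 pos [0.5451 0.0228 0.1163] rot [1.7998e+02 8.0000e-02 1.7494e+02] q7 84.0 F [ 0.5  0.1 -0.5] M [ 0.058  0.    -0.048] w 0.08728954995123085
shift now-frame mm [1.  1.1 2.3] in target frame [1.  1.1 2.3] turn [ 0.02  0.08 -0.16]
```

View pics/s5.png

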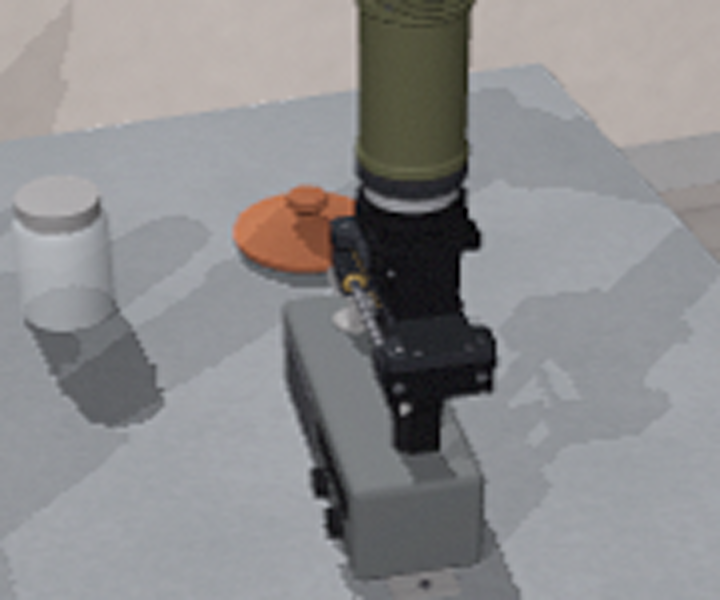

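{"fn": "servo_tool", "kwargs": {"commands": [1, 1.1, 2, 0, 0, 0, 0, 0, 0, 0, 0, 0]}}

```text
time_s: 19.45
tool_pos: [0.5437, 0.024, 0.1139]
tool_rot: [180.0, 0.0, 174.9]
force: [-0.2, -0.5, -1.1]
grip_width: 0.087
```

{"fn": "servo_tool", "kwargs": {"commands": [0, 0, 0, 0, 0, 0, 0, 0, 0, 0, 0, 0, 0, 0, 0, 0, 0, 0, 0, 0, 0, 0, 0, 0, 0, 0, 0, 0, 0, 0, 0, 0, 0, 0, 0, 0, 0, 0, 0, 0, 0, 0, 0, 0, 0, 0, 0, 0, 0, 0, 0, 0, 0, 0, 0, 0, 0, 0, 0, 0], "jaw": 0, "newtons": 35}}

```text
time_s: 20.45
tool_pos: [0.5436, 0.024, 0.1136]
tool_rot: [180.0, 0.0, 174.9]
force: [-0.6, 0.3, -1.0]
grip_width: 0.0199
```

{"fn": "servo_tool", "kwargs": {"commands": [0, 0, 0, 0, 0, 0, 0, 0, 0, 0, 0, 0, 0, 0, 0, 0, 0, 0, 0, 0, 0, 0, 0, 0]}}

```text
time_s: 20.85
tool_pos: [0.5436, 0.024, 0.1136]
tool_rot: [180.0, 0.0, 174.9]
force: [-0.1, 1.0, -0.8]
grip_width: 0.0195
```

```bash
python3 g.py
```

```text
20.85 [0.5436 0.024  0.1136] [1.7998e+02 1.0000e-02 1.7493e+02] F [-0.1  1.  -0.8] M [ 0.158 -0.035  0.06 ] e7 -0.022 q7 83.88 0.019540911452880543
```

The opening is 20 mm, the bare block width, so the button is flush. Drawing up slowly.

{"fn": "servo_tool", "kwargs": {"commands": [0, 0, -2, 0, 0, 0, 0, 0, -4, 0, 0, 0, 0, 0, -6, 0, 0, 0, 0, 0, -6, 0, 0, 0, 0, 0, -6, 0, 0, 0, 0, 0, -6, 0, 0, 0]}}

```text
time_s: 21.45
tool_pos: [0.5435, 0.0239, 0.1441]
tool_rot: [180.0, -0.0, 174.9]
force: [0.9, 1.0, -3.3]
grip_width: 0.0198
```

```bash
python3 g.py
```

```text
21.45 [0.5435 0.0239 0.1441] [179.98  -0.   174.93] F [ 0.9  1.  -3.3] M [ 0.358 -0.354  0.039] e7 -0.0 q7 83.15 0.019800340840778526
```

{"fn": "servo_tool", "kwargs": {"commands": [0, 0, -6, 0, 0, 0, 0, 0, -6, 0, 0, 0, 0, 0, -6, 0, 0, 0, 0, 0, -5, 0, 0, 0, 0, 0, -4, 0, 0, 0, 0, 0, -4, 0, 0, 0, 0, 0, -4, 0, 0, 0, 0, 0, -4, 0, 0, 0, 0, 0, -4, 0, 0, 0]}}

```text
time_s: 22.35
tool_pos: [0.5434, 0.0238, 0.1864]
tool_rot: [-180.0, -0.0, 174.9]
force: [2.3, 2.1, -6.9]
grip_width: 0.0195
```

```bash
python3 g.py
```

```text
22.35 [0.5434 0.0238 0.1864] [-1.8000e+02 -2.0000e-02  1.7493e+02] F [ 2.3  2.1 -6.9] M [ 0.563 -0.477  0.076] e7 -0.013 q7 82.31 0.019480574431840796
```

{"fn": "servo_tool", "kwargs": {"commands": [0, 0, -5, 0, 0, 0, 0, 0, -6, 0, 0, 0, 0, 0, -6, 0, 0, 0, 0, 0, -6, 0, 0, 0, 0, 0, -6, 0, 0, 0, 0, 0, -6, 0, 0, 0, 0, 0, -6, 0, 0, 0, 0, 0, -6, 0, 0, 0, 0, 0, -6, 0, 0, 0, 0, 0, -4, 0, 0, 0]}}

```text
time_s: 23.35
tool_pos: [0.5435, 0.0238, 0.2442]
tool_rot: [180.0, 0.0, 174.9]
force: [0.8, 2.5, -6.4]
grip_width: 0.0201
```

```bash
python3 g.py
```

```text
23.35 [0.5435 0.0238 0.2442] [179.99   0.   174.92] F [ 0.8  2.5 -6.4] M [ 0.576 -0.219  0.09 ] e7 -0.021 q7 81.52 0.020111331117981978
```

{"fn": "servo_tool", "kwargs": {"commands": [0, 0, -3, 0, 0, 0, 0, 0, -3, 0, 0, 0, 0, 0, -2, 0, 0, 0, 0, 0, 0, 0, 0, 0]}}

```text
time_s: 23.75
tool_pos: [0.5436, 0.0238, 0.252]
tool_rot: [180.0, 0.0, 174.9]
force: [-1.0, 1.1, -2.9]
grip_width: 0.0196
```

```bash
python3 g.py
```

```text
23.75 [0.5436 0.0238 0.252 ] [1.7999e+02 1.0000e-02 1.7493e+02] F [-1.   1.1 -2.9] M [0.607 0.047 0.055] e7 -0.029 q7 81.45 0.019625544430053547
```

{"fn": "servo_tool", "kwargs": {"commands": [0, 0, -1, 0, 0, 0, 0, 0, 0, 0, 0, 0]}}

```text
time_s: 23.95
tool_pos: [0.5435, 0.0238, 0.2526]
tool_rot: [180.0, -0.0, 174.9]
force: [0.5, 2.9, -4.9]
grip_width: 0.0195
```

```bash
python3 g.py
```

```text
23.95 [0.5435 0.0238 0.2526] [179.99  -0.   174.92] F [ 0.5  2.9 -4.9] M [ 0.612 -0.105  0.011] e7 -0.027 q7 81.44 0.01954483936350767
```

{"fn": "servo_tool", "kwargs": {"commands": [0, 0, -1, 0, 0, 0, 0, 0, 0, 0, 0, 0]}}

```text
time_s: 24.15
tool_pos: [0.5435, 0.0238, 0.2535]
tool_rot: [180.0, -0.0, 174.9]
force: [0.1, 1.7, -4.4]
grip_width: 0.0198
```

```bash
python3 g.py
```

```text
24.15 [0.5435 0.0238 0.2535] [ 1.8000e+02 -1.0000e-02  1.7493e+02] F [ 0.1  1.7 -4.4] M [ 0.688 -0.149 -0.002] e7 -0.027 q7 81.43 0.019798926899107987
```

{"fn": "servo_tool", "kwargs": {"commands": [0, 0, -0.7, 0, 0, 0, 0, 0, 0, 0, 0, 0]}}

```text
time_s: 24.35
tool_pos: [0.5434, 0.0238, 0.2537]
tool_rot: [-180.0, -0.0, 174.9]
force: [1.5, 1.9, -8.6]
grip_width: 0.0198
```

```bash
python3 g.py
```

```text
24.35 [0.5434 0.0238 0.2537] [-1.7999e+02 -3.0000e-02  1.7492e+02] F [ 1.5  1.9 -8.6] M [ 0.669 -0.448  0.051] e7 -0.026 q7 81.42 0.019816301411010644
```

{"fn": "servo_tool", "kwargs": {"commands": [0, 0, -0.7, 0, 0, 0, 0, 0, 0, 0, 0, 0]}}

```text
time_s: 24.55
tool_pos: [0.5433, 0.0238, 0.2538]
tool_rot: [-180.0, -0.1, 174.9]
force: [3.0, 3.0, -14.3]
grip_width: 0.0202
```

```bash
python3 g.py
```

```text
24.55 [0.5433 0.0238 0.2538] [-1.7997e+02 -6.0000e-02  1.7493e+02] F [  3.    3.  -14.3] M [ 0.768 -0.847  0.019] e7 -0.024 q7 81.41 0.020159878673943227
```

{"fn": "servo_tool", "kwargs": {"commands": [0, 0, 0, 0, 0, 0, 0, 0, 0, 0, 0, 0, 0, 0, 0, 0, 0, 0, 0, 0, 0, 0, 0, 0, 0, 0, 0, 0, 0, 0, 0, 0, 0, 0, 0, 0, 0, 0, 0, 0, 0, 0, 0, 0, 0, 0, 0, 0]}}

```text
time_s: 25.35
tool_pos: [0.5432, 0.0238, 0.254]
tool_rot: [-180.0, -0.1, 174.9]
force: [4.2, 3.3, -19.4]
grip_width: 0.0198
```

```bash
python3 g.py; python3 - <<'E'
from h import *
p,d=read_camera("side"); cv2.imwrite("pics/s6.png",cv2.resize(p[30:240,180:400,::-1],None,fx=2.8,fy=2.8,interpolation=2))
p,d=read_camera("top"); cv2.imwrite("pics/t6.png",p[:,:,::-1])
W=cloud("top",d); v,u=np.indices(d.shape)
m=(u>170)&(u<205)&(v>160)&(v<190)&(W[...,2]>.126)&(W[...,2]<.14); q=W[m]; print(len(q))
if len(q)>5:
    e,V=np.linalg.eigh(np.cov(q[:,:2].T)); print(q.mean(0),np.degrees(np.arctan2(V[1,1],V[0,1])))
for l in("jar","crock_lid","dustpan"): print(l,look_for("top",l)[:1])
E
```

```text
25.35 [0.5432 0.0238 0.254 ] [-1.7998e+02 -7.0000e-02  1.7493e+02] F [  4.2   3.3 -19.4] M [ 0.801 -1.149  0.045] e7 -0.023 q7 81.41 0.019809263823183224
66
[0.55849692 0.19235257 0.13126023] 114.73866173444365
jar [{'box': [86.9, 231.4, 43.0, 31.3], 'conf': 0.88}]
crock_lid [{'box': [75.0, 144.2, 51.7, 48.1], 'conf': 0.84}]
dustpan [{'box': [405.0, 133.8, 74.0, 97.7], 'conf': 0.73}]
```

View pics/s6.png

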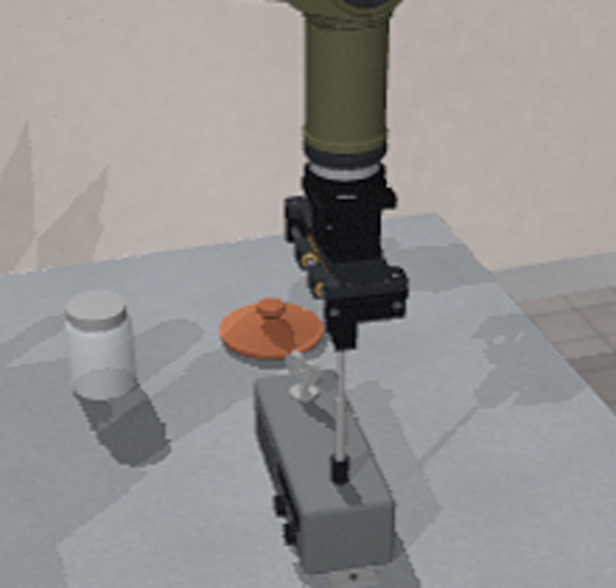

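The picture shows both sections out, the thin rod from about (342, 350) and the tube below it at (342, 430), with the key and bystanders unchanged. The pull has crept up to 19 N, so I'll ease it slightly and firm up the grip.

{"fn": "servo_tool", "kwargs": {"commands": [0, 0, 0.5, 0, 0, 0, 0, 0, 0, 0, 0, 0, 0, 0, 0, 0, 0, 0, 0, 0, 0, 0, 0, 0, 0, 0, 0, 0, 0, 0, 0, 0, 0, 0, 0, 0, 0, 0, 0, 0, 0, 0, 0, 0, 0, 0, 0, 0], "jaw": 0, "newtons": 45}}

```text
time_s: 26.4
tool_pos: [0.5433, 0.0238, 0.254]
tool_rot: [-180.0, -0.0, 174.9]
force: [4.2, 3.5, -21.9]
grip_width: 0.0198
```

{"fn": "servo_tool", "kwargs": {"commands": [0, 0, 0, 0, 0, 0, 0, 0, 0, 0, 0, 0, 0, 0, 0, 0, 0, 0, 0, 0, 0, 0, 0, 0, 0, 0, 0, 0, 0, 0, 0, 0, 0, 0, 0, 0]}}

```text
time_s: 27.0
tool_pos: [0.5433, 0.0238, 0.254]
tool_rot: [-180.0, -0.0, 174.9]
force: [3.5, 1.9, -25.1]
grip_width: 0.0196
```

```bash
python3 g.py
```

```text
27.0 [0.5433 0.0238 0.254 ] [-1.7999e+02 -4.0000e-02  1.7493e+02] F [  3.5   1.9 -25.1] M [ 0.841 -0.947  0.049] e7 -0.024 q7 81.42 0.01962462088836315
```

{"fn": "servo_tool", "kwargs": {"commands": [0, 0, 0.6, 0, 0, 0, 0, 0, 0, 0, 0, 0, 0, 0, 0, 0, 0, 0, 0, 0, 0, 0, 0, 0, 0, 0, 0, 0, 0, 0, 0, 0, 0, 0, 0, 0]}}

```text
time_s: 27.6
tool_pos: [0.5434, 0.0238, 0.254]
tool_rot: [180.0, -0.0, 174.9]
force: [1.3, 3.5, -20.3]
grip_width: 0.0198
```

{"fn": "servo_tool", "kwargs": {"commands": [0, 0, 0, 0, 0, 0, 0, 0, 0, 0, 0, 0, 0, 0, 0, 0, 0, 0, 0, 0, 0, 0, 0, 0, 0, 0, 0, 0, 0, 0, 0, 0, 0, 0, 0, 0]}}

```text
time_s: 28.2
tool_pos: [0.5435, 0.0238, 0.254]
tool_rot: [180.0, 0.0, 174.9]
force: [1.7, 3.5, -19.8]
grip_width: 0.02
```

```bash
python3 g.py
```

```text
28.2 [0.5435 0.0238 0.254 ] [179.99   0.   174.93] F [  1.7   3.5 -19.8] M [ 0.776 -0.191  0.008] e7 -0.026 q7 81.43 0.01995072803568255
```

Everything is steady: about 20 N held against the stop, z at 254.0 mm and the grip at 20 mm. Handing in.

```bash
python3 -c "
from cell import env; print(env.sign_off())"; python3 g.py
```

```text
the job is handed in; nothing more can be done
None
the job is handed in; nothing more can be done
```

The key is fully wound and the aerial is drawn to its second stop. The arm was still holding the grip there when I handed the job in, 28.2 s into the 64 s allowed.

- **Key:** I wound it clockwise in two part turns, about 110° and then about 79°. At the stop the torque jumped from about 0.1 to 1.2 N m. After release the top camera put the wings at 114.9°, and at 114.7° after the aerial was out. That matches the angle where the torque began to rise, so the key stayed where it was left.
- **Aerial:** I pinched the grip across y until the jaws read 20 mm, which is the bare block width, so the button was flush. They stayed at about 20 mm throughout. Pulling took about 3.3 N for the rod and about 7 N once the tube moved. The stop came at 140 mm of rise, where the force climbed steeply. At hand-in the grip was steady with about 20 N upward pull and a 45 N grip setting.
- **Bystanders:** the jar, crock lid and dustpan were found within about 3 pixels of their first positions, and I saw no contact with them.
- **Disagreements:** the pull crept up to 25 N while holding at the stop, so I eased the commanded height by 1.1 mm and it settled at about 20 N. After hand-in no further state could be read, so the last second is not checked.

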